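# Send a carton down the tipping chute

## Task

The tipping tray of the transfer chute is locked level by the sprung pull pin beside it. First pull the pin's black T-handle up and turn it counter-clockwise (seen from above) about a sixth of a turn, so that it drops into its rest notch and stays up by itself when you let go. Then set the white carton lengthwise between the tray's rails with its middle on the black line across the tray and let go, so that its own weight alone tips the tray and it slides down into the receiver, where it comes to rest lying flat, right way up, against the end wall, and the empty tray swings back level; leave the pin retracted and the other things on the bench where they stand.

Things in the scene. Friction and masses are not known exactly. Their poses are not given: they have to be found in the camera images.
- stand: fixed stand of the chute: grey base plate x -60 to +140, y -320 to +120 mm. Origin on the bench top, straight below the middle of the tray's pivot axis (which is parallel to x, 156 mm up); z up; +x toward the pull pin (its vertical axis is at x = 105 mm, y = 0; its bracket reaches x = 140 mm, 137 mm high); the chute runs downhill toward -y.
- tilt_tray (a joint): tilt of the slippery steel tray, rad: 0 level (held by counterweight and pin) to 0.55 tipped to the receiver. Floor 164 mm above the bench when level, from 90 mm on the infeed side (+y, end lip) to 140 mm on the outfeed side (-y, open) of the pivot; 80 mm wide between rails 12 mm high, 4 mm thick. Pin down: it cannot tilt. A carton tips it if centred over about 30 mm to the outfeed side.
- tray_mark (a point): the loading point: middle of the tray floor surface at the black line across it (6 mm wide, carried up the rails), 60 mm on the outfeed side (-y of the stand) of the pivot; its axes are parallel to the stand's while the tray is level.
- plunger (a joint): lift of the pull pin, m: 0 down (locks the tray) to 0.022 fully up. A spring pushes it down, 4 N when down, 12 N when up. Lifted 0.0145 or more, its cross-dog clears the collar and the handle can turn; resting in the notch it reads about 0.011 and the tray is free.
- plunger_turn (a joint): turn of the T-handle about its vertical axis, rad, positive counter-clockwise from above: 0 as found (the only angle at which the pin goes down), the rest notch is at 1.05 and accepts about 0.95 to 1.2 (1.2 is the end stop). It cannot turn while the pin is down.
- handle_grip (a point): middle of the pull pin's black T-handle, 183 mm above the bench with the pin down. The bar is 64 mm long along the point's x (parallel to the stand's x as found), 14 mm thick along y, 24 mm high: 11 mm above and 13 mm below this point. The steel collar under it is 42 mm across, its top 155 mm above the bench.
- carton: white card box of filters, 60 (x) x 140 (y) x 60 (z) mm, 0.14 to 0.28 kg; origin in the middle of its underside. It lies on the bench to the left.
- receiver: fixed steel slide below the tray's outfeed end, sloping down toward -y at 0.4 rad; side rails (92 mm apart inside, 30 mm high) and an end wall. Origin mid of the floor's upper edge, on the floor; z normal to the floor, y up the slope. End wall's inner face at y = -176 mm: a carton lying against it has its origin near y = -106 mm, z = 0.
- timer: bystander: kitchen-type timer 49 x 60 x 54 mm, origin in the middle of its underside
- jar: bystander: white jar with red lid, 45 mm across, 62 mm high, origin in the middle of its underside
- weighing_bottle: bystander: glass weighing bottle with knob lid, 43 mm across, 48 mm high, origin in the middle of its underside

How it is judged:
On the way, in this order (a step that is already met when the one before it is completed fails the run):
1. the pull pin stays retracted in its rest notch by itself, the carton not yet on the tray (value of joint plunger between 0.0095 and 0.0125 m and value of joint plunger_turn above 0.85 rad and contact force between the fingers and plunger_turn below 0.1 N and contact force between carton and tilt_tray below 0.05 N), for 0.2 s.
2. the carton, let go, tips the tray by its own weight (value of joint tilt_tray above 0.15 rad and contact force between carton and tilt_tray above 0.1 N and contact force between each of the arm, the fingers and carton below 0.1 N and contact force between the fingers and tilt_tray below 0.1 N), for 0.04 s.
At the end, for the whole second after the job is handed in: The carton is at rest in the receiver, lying flat on its floor (within about 7 degrees and 8 mm) the right way up, within 15 mm of the end wall and between the side rails; the tray is back level (within 0.04 rad); the pull pin is still up in its rest notch (y of carton in the frame of receiver between -0.121 and -0.091 m and x of carton in the frame of receiver between -0.025 and 0.025 m and z of carton in the frame of receiver below 0.008 m and angle between the z axis of carton and the z axis of receiver, either way round below 0.12 rad and angle between carton's own z axis and vertical below 0.6 rad and linear speed of carton below 0.02 m/s and value of joint tilt_tray below 0.04 rad and value of joint plunger above 0.0095 m and value of joint plunger_turn above 0.85 rad); the robot touches nothing.
It fails at once if a bystander (timer, jar or weighing bottle) is moved more than 30 mm (distance of any of timer, jar, weighing_bottle from where it was at the start of the episode above 0.03 m).
It also fails if it takes over 59 s, if anything falls off the work surface, if the arm or the gripper's body presses on something with over 40 N, if the wrist force passes 120 N, or if a joint passes its speed limit or range.

## Robot

A 7-joint arm with a two-finger parallel gripper is mounted at the origin on a cart in front of the work surface, level with it; the furniture and walls round the work are solid. World frame = base frame: x ahead of the robot, y to its left, z up, the work surface at z = 0. Lengths are in m, angles in rad, forces in N, time in s.
With the tool pointing down it reaches from about 0.4 to 0.75 m from the base axis. Payload 19.5 kg.
Tool frame: the origin (TCP) lies on the centre line of the jaws, within the pads' length; the fingertips stand 22 mm ahead of it and the grasp point (between the pads) lies 3 mm ahead of it (arm.tcp_to_tips is the distance from the TCP to the fingertips, in m); z points along the fingers, x is the direction in which the jaws open and shut, and the axes are right-handed (so a half turn about z gives the same grasp; the last joint's range is limited). The gripper opens to 85 mm and grips with 20 to 120 N. Pads are 22 mm wide; open, the fingers measure 114 mm over their backs; the gripper's body (76 mm by 85 mm) begins 54 mm behind the grasp point. The pads swing forward as they close: fully open they stand 13 mm farther back than shut.
Start: joints at [1.109, 0.707, -0.028, 1.485, 0.022, 0.951, -0.075], TCP at [0.234, -0.525, 0.213] pointing down, gripper open.
Joint ranges: [-2.71, 2.71], [-0.32, 2.16], [-1.57, 1.52], [0, 2.45], [-1.46, 4.6], [0, 2.02], [-2.83, 2.83]. Speed limits (rad/s): [1.89, 1.89, 2.57, 2.57, 3.01, 3.01, 3.01].

## Interface

Orientations are given as a rotation vector (axis times angle).
In Python, from workcell import arm gives the robot as it stands. The module is installed in compiled form; this text tells all that it offers.
- The arm moves only by the tool arm_command, never from a script. Its argument "commands" is a list that holds one entry, the list of rows, each a list of 5 numbers: the closure in counts, from 0 (fully open) to 255 (shut), then the shift along the tool's x, y, z in cm, then the turn about the tool's z in degrees. In form: [[[jaw, dx, dy, dz, yaw], ...]]. A call has 1 to 20 rows; each row is the pose to reach, as a shift and turn from the pose commanded when the call began, along the tool's axes at that moment; what a row does not reach only later rows make up. A row lasts 1/10 s, in which the tool goes at most 50 mm and 8.59 degrees, less where a joint would pass 70% of its speed; a pose out of reach is approached as far as the arm can. A call with a gripper value outside its range is refused whole. The fingers move at their own pace and stop on an object; "squeeze" is the grip in N (left out, the last holds). Time passes only in rows, so rows that repeat a pose let the fingers close. It gives the time, the measured TCP pose, the force and the opening at its end, in the units of the state.
- arm.get_state(): the state, without advancing time (a new reading comes with each control period).
- arm.snapshot(name): name is "scene" or "top" or "wrist"; returns the picture (480x640x3 uint8, red, green, blue); there is no depth.
- arm.camera_params(name): a dict with "intrinsics" (3x3 intrinsics, pixels), "cam_to_world" (4x4, takes a point from camera to world coordinates); the wrist camera has in their place "hand_eye" (4x4, takes a point from camera to tool coordinates, whose origin is the TCP and whose axes are the tool frame's). Camera axes: x right, y up, looking along -z (the intrinsics and any distortion apply to the point x, -y, -z); pixel columns grow to the right and rows downward; lengths in m; the calibration is good to about 2 mm. A picture is of the moment at which its call begins: read the wrist's pose just before it. camera_params takes no time and is no camera call.
- arm.job_done(): hands the job in, once; it reports no verdict.
The state is a dict: "t": time; "qpos": joint angles; "qd": joint speeds; "joint_torque": joint torques, N m; "tool_pos": TCP position; "ee_rot": TCP orientation; "ft_force": force on the tool from outside, world axes, zero at the start; "ft_torque": the same for the moment, N m; "gripper_width": finger opening in m.
Only numpy, scipy, OpenCV 4.12 (cv2) and the standard library are available. Lean on these libraries where they do the work, as an engineer would, in place of code of your own. Each camera call takes 0.05 s, during which the arm holds its last target.

## Working session

There is one attempt and no reset: what is moved stays moved. The work goes in short steps, Python scripts to look and compute and a tool call to move; the robot and the scene stay as the last step left them, time stands still between calls to the robot, and variables do not carry over. Pictures are saved under pics/ and viewed, and the job is handed in when it is done.

Besides the shell and the picture viewer there is one more tool, called after "Request:" in YAML: its name, and indented under it one key for each argument. arm_command: Moves the arm, as the interface text tells. Its arguments: {"type":"object","properties":{"commands":{"type":"array","items":{"type":"array","items":{"type":"array","items":{"type":"number"}}}},"squeeze":{"type":"number"}},"required":["commands"]}

```bash
mkdir -p pics
python3 - <<'E'
from workcell import arm
import cv2,numpy as np
s=arm.get_state();print(s)
for n in ["scene","top","wrist"]:
    p=arm.snapshot(n);cv2.imwrite(f"pics/{n}0.png",p[:,:,::-1])
    print(n,arm.camera_params(n))
print(arm.tcp_to_tips)
E
```

```text
{'t': 0.0, 'qpos': array([ 1.1093008 ,  0.70707372, -0.02762757,  1.48497017,  0.02201751,
        0.95088913, -0.07546912]), 'qd': array([ 3.46069205e-05, -8.01837228e-04, -9.42245403e-05, -9.38272865e-04,
       -9.12788669e-04,  5.94809729e-04,  1.11031292e-03]), 'joint_torque': array([ 1.89645165e-03, -8.83202291e+01,  1.23549934e+00, -2.36156112e+01,
        1.70180539e-02,  6.76543830e-03, -7.21005063e-05]), 'tool_pos': array([ 0.2342469 , -0.52483215,  0.21285098]), 'ee_rot': array([-2.63514089e+00,  1.70947303e+00,  1.39952146e-03]), 'ft_force': array([ 0.30938053,  0.04792457, -1.13701491]), 'ft_torque': array([ 0.04112267, -0.04123706, -0.00647428]), 'gripper_width': 0.08526643433616266}
scene {'intrinsics': array([[515.66435033,   0.        , 318.56914583],
       [  0.        , 515.66435033, 248.26116972],
       [  0.        ,   0.        ,   1.        ]]), 'cam_to_world': array([[-0.66074399,  0.29954955, -0.68824956, -0.34333259],
       [-0.75049924, -0.27949221,  0.59886141,  0.81272271],
       [-0.01297172,  0.91222485,  0.4094845 ,  0.62316971],
       [ 0.       
[... 316 characters left out ...]
  0.0077444 ,  0.00701108,  0.11695729],
       [ 0.00782053,  0.10998662,  0.9939023 ,  1.15926373],
       [ 0.        ,  0.        ,  0.        ,  1.        ]])}
wrist {'intrinsics': array([[342.24088048,   0.        , 316.0783737 ],
       [  0.        , 342.24088048, 238.45335299],
       [  0.        ,   0.        ,   1.        ]]), 'hand_eye': array([[ 9.99999048e-01, -1.36590314e-03,  1.93929763e-04,
        -1.05500990e-03],
       [-1.25754633e-03, -9.60284392e-01, -2.79020259e-01,
        -7.09735605e-02],
       [ 5.67342371e-04,  2.79019750e-01, -9.60285196e-01,
        -1.60805671e-01],
       [ 0.00000000e+00,  0.00000000e+00,  0.00000000e+00,
         1.00000000e+00]])}
0.022
```

View pics/scene0.png

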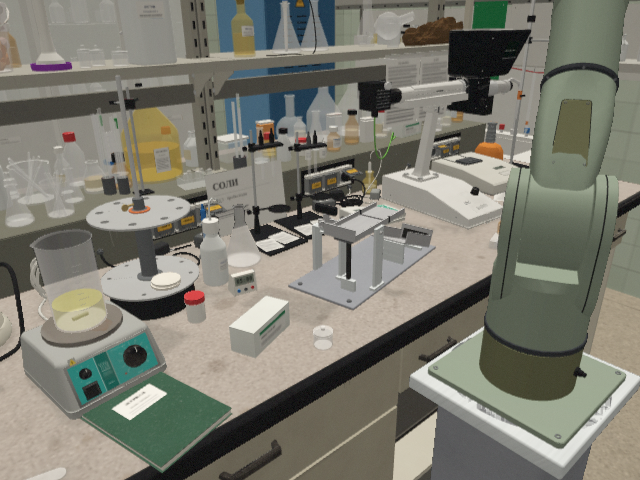

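View pics/top0.png

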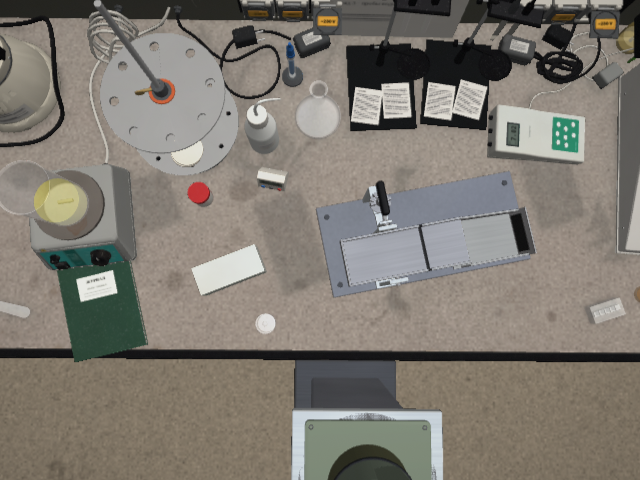

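The top view shows the stand with the pin on its far side (handle near 380,198), the chute running right, the carton at (228,270), the timer at (271,178), the jar at (199,192) and the weighing bottle at (265,323). I'll zoom in next.

Run:
```python
import cv2
p=cv2.imread("pics/top0.png")
cv2.imwrite("pics/top0z.png",cv2.resize(p[150:310,310:550],None,fx=3.3,fy=3.3,interpolation=cv2.INTER_CUBIC))
cv2.imwrite("pics/top0c.png",cv2.resize(p[150:350,160:310],None,fx=3,fy=3,interpolation=cv2.INTER_CUBIC))
p=cv2.imread("pics/scene0.png")
cv2.imwrite("pics/sc0z.png",cv2.resize(p[180:360,180:450],None,fx=2.9,fy=2.9,interpolation=cv2.INTER_CUBIC))
```

```text
(no output)
```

View pics/top0z.png

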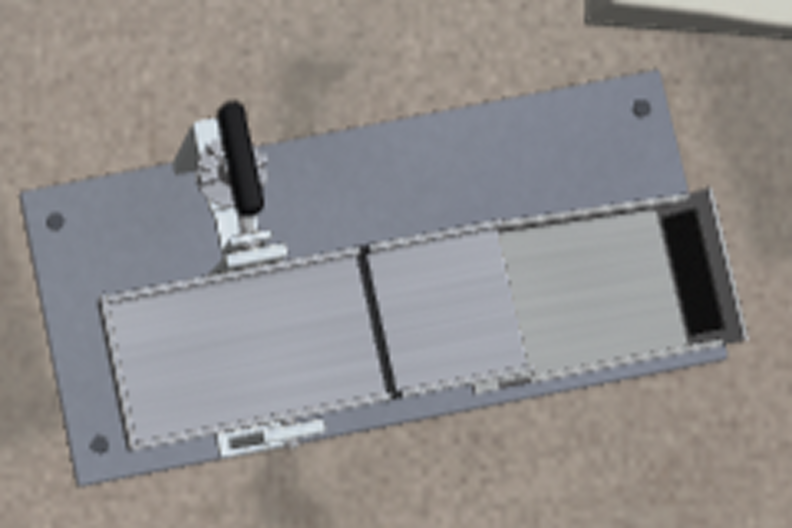

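View pics/top0c.png

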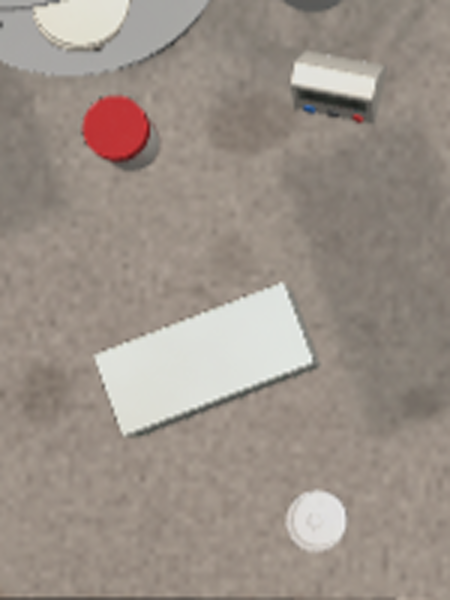

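View pics/sc0z.png

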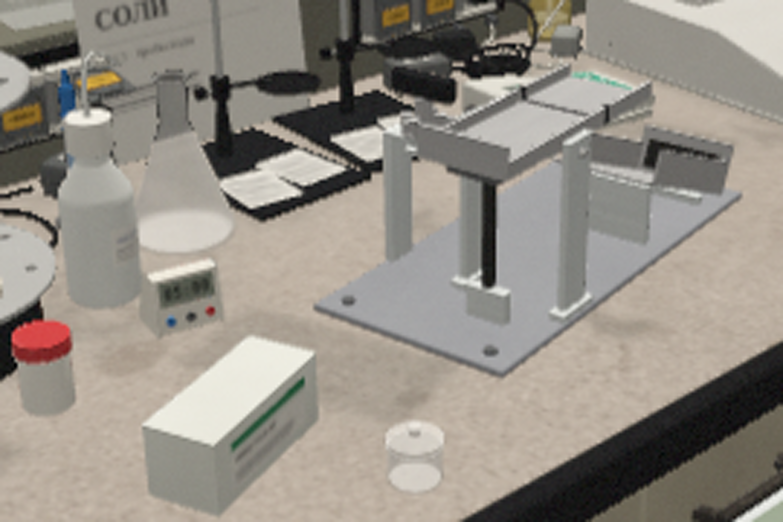

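```bash
cat > h.py <<'E'
from workcell import arm
import numpy as np
from scipy.spatial.transform import Rotation as R
def ray(n,uv,z,T=None):
    c=arm.camera_params(n);K=c["intrinsics"];T=c["cam_to_world"] if T is None else T
    d=np.linalg.inv(K)@[uv[0],uv[1],1];d=T[:3,:3]@[d[0],-d[1],-d[2]];o=T[:3,3]
    return o+d*(z-o[2])/d[2]
def proj(n,P,T=None):
    c=arm.camera_params(n);K=c["intrinsics"];T=c["cam_to_world"] if T is None else T
    p=T[:3,:3].T@(np.asarray(P)-T[:3,3]);q=K@[p[0],-p[1],-p[2]];return q[:2]/q[2]
E
python3 - <<'E'
from h import *
import cv2
z=lambda u,v:(310+(u+.5)/3.3-.5,150+(v+.5)/3.3-.5)
pl=[ray("top",z(*p),.006)[:2] for p in [(22,192),(657,70),(78,486)]]
loc=[(.14,.12),(.14,-.32),(-.06,.12)]
def fit(a,b):
    a=np.array(a);b=np.array(b);ca,cb=a.mean(0),b.mean(0)
    x=(a-ca)@[1,1j];y=(b-cb)@[1,1j];th=np.angle((np.conj(x)*y).sum())
    Rm=np.array([[np.cos(th),-np.sin(th)],[np.sin(th),np.cos(th)]]);t=cb-Rm@ca
    return th,t,np.linalg.norm(b-(a@Rm.T+t),axis=1)
print("plate",fit(loc,pl))
tr=[ray("top",z(*p),.176)[:2] for p in [(102,298),(130,450),(363,248),(395,397)]]
loct=[(.044,.092),(-.044,.092),(.044,-.06),(-.044,-.06)]
print("tray",fit(loct,tr))
h=[ray("top",z(*p),.190)[:2] for p in [(230,101),(252,214)]]
print("handle",h,np.mean(h,0),np.linalg.norm(h[0]-h[1]))
print("both",fit(loc+loct+[(.137,0),(.073,0)],pl+tr+h))
im=cv2.imread("pics/top0.png")
hsv=cv2.cvtColor(im,cv2.COLOR_BGR2HSV)
m=((hsv[...,2]>185)&(hsv[...,1]<40)).astype(np.uint8);m2=np.zeros_like(m);m2[240:300,185:272]=m[240:300,185:272]
c=max(cv2.findContours(m2,0,2)[0],key=cv2.contourArea);r=cv2.minAreaRect(c);print(r)
b=[ray("top",p,.06)[:2] for p in cv2.boxPoints(r)];print(b,np.mean(b,0))
for i in range(4):
    d=b[(i+1)%4]-b[i];print(np.linalg.norm(d),np.degrees(np.arctan2(d[1],d[0])))
for n,uv,zz in [("timer",(271,176),.05),("jar",(199,192),.062),("bottle",(265,323),.045)]: print(n,ray("top",uv,zz))
# scene cross-check of carton
z2=lambda u,v:(180+(u+.5)/2.9-.5,180+(v+.5)/2.9-.5)
for p in [(146,428),(218,443),(316,353),(253,338)]: print("sc",ray("scene",z2(*p),.06))
print("sc handle",ray("scene",z2(422,82),.183))
E
```

```text
plate (np.float64(0.1990809719150031), array([ 0.46849783, -0.03341818]), array([0.00206527, 0.00258515, 0.00133787]))
tray (np.float64(0.1979441005865822), array([ 0.46835671, -0.03241473]), array([0.00124038, 0.00053599, 0.00087468, 0.00129459]))
handle [array([ 0.60348346, -0.00583101]), array([ 0.53920234, -0.01776043])] [ 0.5713429  -0.01179572] 0.06537869158456677
both (np.float64(0.19826976097841484), array([ 0.46841879, -0.03274193]), array([0.00264523, 0.00200432, 0.00172584, 0.00099679, 0.00081792,
       0.00102207, 0.00141662, 0.00075235, 0.00099056]))
((227.20619201660156, 269.03607177734375), (28.359342575073242, 67.99063110351562), 68.96248626708984)
[array([0.44453673, 0.36936555]), array([0.49618311, 0.23946186]), array([0.44139373, 0.21735258]), array([0.39034622, 0.34670037])] [0.44311495 0.29322009]
0.13979383432175638 -68.31849980918035
0.05908211736994539 -158.02432990306872
0.13905646266761074 111.53682461054468
0.058739440341379255 22.697119537917303
timer [0.64188936 0.20700468 0.05      ]
jar [0.60367525 0.35615368 0.062     ]
bottle [0.33255635 0.21475487 0.045     ]
sc [0.43482753 0.37293415 0.06      ]
sc [0.38594945 0.34694182 0.06      ]
sc [0.43604689 0.22292497 0.06      ]
sc [0.48660323 0.24423808 0.06      ]
sc handle [ 0.57149767 -0.00734725  0.183     ]
```

```bash
cat >> h.py <<'E'
def delta(target,xdir):
    """shift (cm) in tool axes and turn(deg) options about tool z so tool x is at world angle xdir(rad)"""
    s=arm.get_state();Rt=R.from_rotvec(s["ee_rot"]).as_matrix()
    d=Rt.T@(np.asarray(target)-s["tool_pos"])*100
    x=Rt[:,0];a=np.arctan2(x[1],x[0]);
    turn=-np.degrees(xdir-a);t=[(turn+180)%360-180,(turn)%360-180]
    print("t",s["t"],"q",s["qpos"].round(2),"tcp",s["tool_pos"].round(4),"f",s["ft_force"].round(1),"w",round(s["gripper_width"],4))
    print("Rt",Rt.round(3).tolist(),"xang",np.degrees(a).round(2));print("shift cm",d.round(2),"turn",np.round(t,2))
TH=0.1983;O=np.array([.4684,-.0327])
def stand(x,y,z): c,s=np.cos(TH),np.sin(TH);return np.array([O[0]+c*x-s*y,O[1]+s*x+c*y,z])
E
python3 - <<'E'
from h import *
print(stand(.105,0,.29),stand(0,-.06,.164))
delta(stand(.105,0,.29),TH+np.pi/2)
E
```

```text
[ 0.5713423  -0.01201469  0.29      ] [ 0.48022018 -0.09152417  0.164     ]
t 0.15 q [ 1.11  0.71 -0.03  1.48  0.02  0.95 -0.08] tcp [ 0.2343 -0.5249  0.213 ] f [ 0.9  0.4 -0.1] w 0.0852
Rt [[0.408, -0.913, -0.0], [-0.913, -0.408, 0.001], [-0.001, 0.0, -1.0]] xang -65.95
shift cm [-33.1  -51.68  -7.68] turn [-167.31   12.69]
```

Request:
arm_command:
  commands:
    - [[0,0,0,-4,0],[0,-2,-3,-8,2],[0,-4,-6,-8,4],[0,-6,-9.5,-8,6],[0,-8.5,-13,-8,8],[0,-10.5,-16.5,-8,10],[0,-13,-20,-8,12],[0,-15,-23.5,-8,12.7],[0,-17.5,-27,-8,12.7],[0,-19.5,-30.5,-8,12.7],[0,-22,-34,-8,12.7],[0,-24,-37.5,-8,12.7],[0,-26,-41,-8,12.7],[0,-28.5,-44.5,-8,12.7],[0,-31,-48,-8,12.7],[0,-33.1,-51.7,-8,12.7],[0,-33.1,-51.7,-8,12.7],[0,-33.1,-51.7,-8,12.7]]

```text
t: 1.95
tool_pos: [0.5715, -0.0116, 0.2928]
ee_rot: [2.431, -1.989, -0.001]
ft_force: [-0.3, -0.9, 1.3]
gripper_width: 0.0852
```

Run:
```python
from h import *
import cv2
delta(stand(.105,0,.19),TH-np.pi/2)
s=arm.get_state()
cv2.imwrite("pics/w1.png",arm.snapshot("wrist")[:,:,::-1])
Tw=np.eye(4);Tw[:3,:3]=R.from_rotvec(s["ee_rot"]).as_matrix();Tw[:3,3]=s["tool_pos"]
T=Tw@arm.camera_params("wrist")["hand_eye"]
np.save("Tw1.npy",T)
for p in [(.137,0),(.073,0),(.105,0)]: print("pred",proj("wrist",stand(*p,.194),T))
```

```text
t 1.95 q [-0.06  0.63  0.05  1.36 -0.03  1.16 -1.38] tcp [ 0.5715 -0.0116  0.2928] f [-0.3 -0.9  1.3] w 0.0852
Rt [[0.198, -0.98, -0.001], [-0.98, -0.198, -0.0], [-0.0, 0.001, -1.0]] xang -78.58
shift cm [4.000e-02 1.000e-02 1.028e+01] turn [ 6.0000e-02 -1.7994e+02]
pred [318.10290851 192.24545463]
pred [317.79507203 270.86071596]
pred [317.94386166 232.86282874]
```

View pics/w1.png

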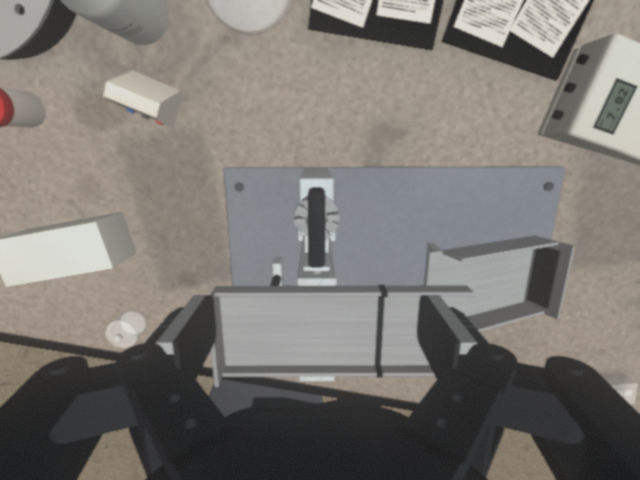

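Run:
```python
from h import *
import cv2
T=np.load("Tw1.npy")
for n,p in dict(platL=(.14,.12,.006),platR=(.14,-.32,.006),inf=(.044,.092,.176),inf2=(-.044,.092,.176),m1=(.044,-.06,.176),m2=(-.044,-.06,.176)).items(): print(n,proj("wrist",stand(*p),T).round(1))
im=cv2.imread("pics/w1.png");g=im.max(2);m=(g<45).astype(np.uint8);k=np.zeros_like(m);k[180:275,295:340]=m[180:275,295:340]
c=max(cv2.findContours(k,0,2)[0],key=cv2.contourArea);print(cv2.boundingRect(c),cv2.minAreaRect(c))
cv2.imwrite("pics/w1z.png",cv2.resize(im[150:400,190:600],None,fx=1.9,fy=1.9,interpolation=cv2.INTER_CUBIC))
x,y,w,h=cv2.boundingRect(c)
for v in (y,y+h,y+h/2): print(ray("wrist",(x+w/2-.5,v),.19,T))
```

```text
platL [224.  167.7]
platR [566.4 168.5]
inf [213.8 293.6]
inf2 [221.3 377.6]
m1 [385.3 294. ]
m2 [379.9 378. ]Traceback (most recent call last):
  File "<stdin>", line 6, in <module>
ValueError: max() iterable argument is empty
```

Request:
arm_command:
  commands:
    - [[0,0,-0.2,3,0],[0,0,-0.2,6,0],[0,0,-0.2,8,0],[0,0,-0.2,9.5,0],[0,0,-0.2,9.9,0],[0,0,-0.2,9.9,0],[120,0,-0.2,9.9,0],[180,0,-0.2,9.9,0],[230,0,-0.2,9.9,0],[240,0,-0.2,9.9,0],[240,0,-0.2,9.9,0],[240,0,-0.2,9.9,0]]
  squeeze: 60

```text
t: 3.2
tool_pos: [0.5735, -0.0117, 0.1944]
ee_rot: [-2.43, 1.991, 0.0]
ft_force: [0.7, -0.0, 0.0]
gripper_width: 0.0049
```

Run:
```python
from h import *
import cv2
delta(stand(.105,0,.19),TH-np.pi/2)
cv2.imwrite("pics/w2.png",arm.snapshot("wrist")[:,:,::-1])
```

```text
t 3.2 q [-0.06  0.73  0.04  1.52 -0.03  0.9  -1.38] tcp [ 0.5735 -0.0117  0.1944] f [ 0.7 -0.   0. ] w 0.0049
Rt [[0.197, -0.98, 0.0], [-0.98, -0.197, 0.0], [-0.0, -0.0, -1.0]] xang -78.65
shift cm [-0.01  0.22  0.44] turn [-1.0000e-02  1.7999e+02]
```

View pics/w2.png

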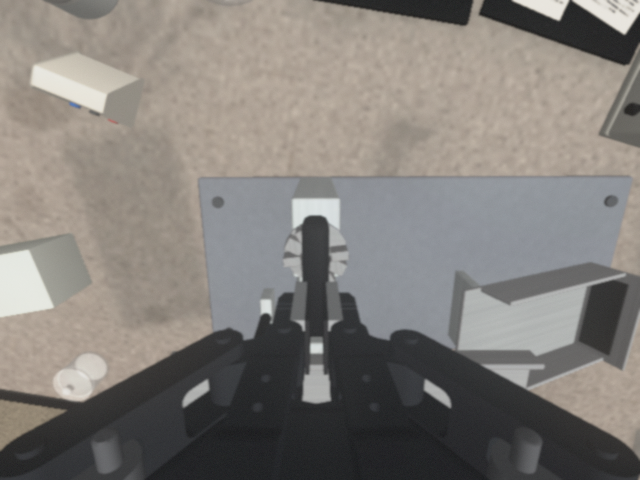

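Run:
```python
import cv2,numpy as np
im=cv2.imread("pics/w2.png")[190:420,220:410]
im=np.clip(im.astype(float)*1.6+15,0,255).astype(np.uint8)
cv2.imwrite("pics/w2z.png",cv2.resize(im,None,fx=2.6,fy=2.6,interpolation=cv2.INTER_CUBIC))
```

```text
(no output)
```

View pics/w2z.png

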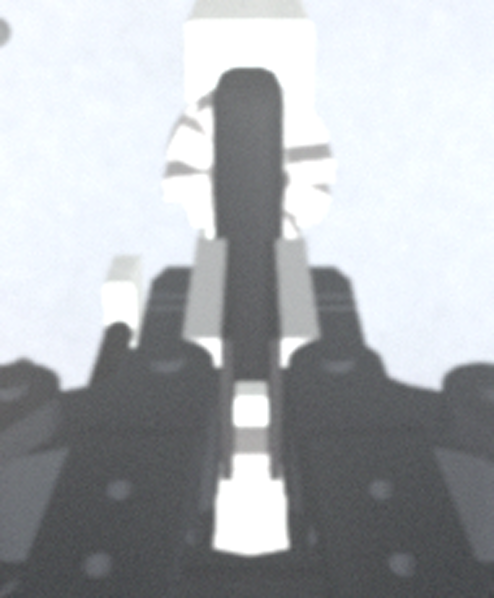

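Run:
```python
from h import *
s=arm.get_state()
Tw=np.eye(4);Tw[:3,:3]=R.from_rotvec(s["ee_rot"]).as_matrix();Tw[:3,3]=s["tool_pos"]
T=Tw@arm.camera_params("wrist")["hand_eye"]
f=lambda p:(((proj("wrist",p,T)-[220,190])*2.6).round(0))
for q in [(0,-.011,.022),(0,-.011,.003),(0,-.011,-.016),(0,.011,-.016)]: print(q,f(Tw[:3,:3]@q+Tw[:3,3]))
for z in (.17,.194):
  for x in (.137,.105,.073): print(x,z,f(stand(x,0,z)))
```

```text
(0, -0.011, 0.022) [255. 155.]
(0, -0.011, 0.003) [255. 186.]
(0, -0.011, -0.016) [256. 223.]
(0, 0.011, -0.016) [255. 335.]
0.137 0.17 [254.  68.]
0.105 0.17 [254. 208.]
0.073 0.17 [254. 337.]
0.137 0.194 [255.  96.]
0.105 0.194 [255. 253.]
0.073 0.194 [254. 396.]
```

Run:
```python
from h import *
import cv2
for n,(a,b,c,d) in dict(scene=(140,280,280,450),top=(150,290,320,500)).items():
    im=arm.snapshot(n)[:,:,::-1]
    cv2.imwrite(f"pics/{n}3z.png",cv2.resize(im[a:b,c:d],None,fx=4,fy=4,interpolation=cv2.INTER_CUBIC))
print(arm.get_state()["gripper_width"],arm.get_state()["joint_torque"])
```

```text
0.005451801737459649 [-1.07437347e-03 -8.88152289e+01  2.57983088e+00 -2.26763642e+01
  1.62822747e-02  3.32135882e-03  5.31112596e-05]
```

View pics/scene3z.png

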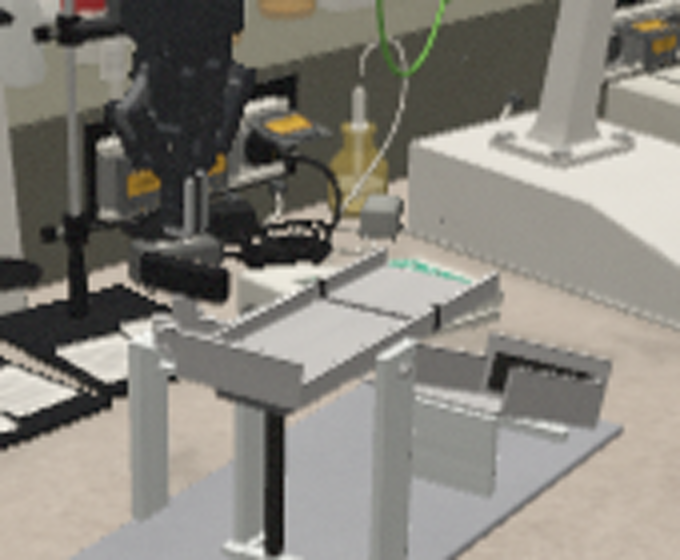

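View pics/top3z.png

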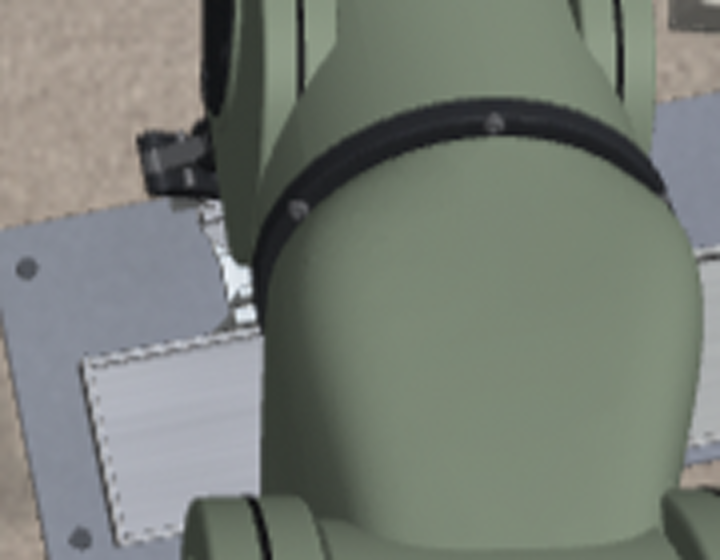

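Run:
```python
from h import *
f=lambda p:((proj("scene",p)-[280,140])*4).round(0)
for z in (.16,.17,.183,.194,.21,.22): print(z,[f(stand(x,0,z)) for x in (.073,.105,.137)])
for a in [(.044,.092),(-.044,.092),(.044,-.06),(-.044,-.06)]: print(f(stand(*a,.176)))
print(f([.5735,-.0117,.1944]))
```

```text
0.16 [array([228., 315.]), array([187., 304.]), array([147., 294.])]
0.17 [array([228., 300.]), array([187., 289.]), array([147., 280.])]
0.183 [array([228., 280.]), array([186., 270.]), array([146., 260.])]
0.194 [array([228., 263.]), array([186., 254.]), array([146., 244.])]
0.21 [array([228., 239.]), array([186., 229.]), array([146., 220.])]
0.22 [array([228., 224.]), array([186., 214.]), array([145., 205.])]
[177. 345.]
[303. 379.]
[319. 273.]
[440. 301.]
[184. 252.]
```

Request:
arm_command:
  commands:
    - [[100,0,0,0,0],[100,0,0,0,0],[100,0,0,0,0],[100,0,0,0,0],[100,0,0,0,0],[100,0,0,0.6,0],[100,0,0,1.2,0],[100,0,0,1.5,0],[100,0,0,1.5,0],[240,0,0,1.5,0],[240,0,0,1.5,0],[240,0,0,1.5,0],[240,0,0,1.5,0],[240,0,0,1.5,0],[240,0,0,1.5,0]]
  squeeze: 60

```text
t: 4.85
tool_pos: [0.5735, -0.0117, 0.1793]
ee_rot: [-2.43, 1.991, 0.0]
ft_force: [0.1, -0.2, 0.5]
gripper_width: 0.0048
```

Run:
```python
from h import *
import cv2
delta(stand(.105,0,.19),TH-np.pi/2)
im=arm.snapshot("wrist")[:,:,::-1];cv2.imwrite("pics/w4.png",im)
im=im[190:420,220:410]
im=np.clip(im.astype(float)*1.6+15,0,255).astype(np.uint8)
a=cv2.resize(im,None,fx=2,fy=2,interpolation=cv2.INTER_CUBIC)
b=cv2.resize(arm.snapshot("scene")[140:280,280:410,::-1],None,fx=3,fy=3,interpolation=cv2.INTER_CUBIC)
o=np.zeros((460,380+390,3),np.uint8);o[:,:380]=a;o[:420,380:]=b
cv2.imwrite("pics/w4z.png",o)
```

```text
t 4.85 q [-0.05  0.75  0.04  1.54 -0.04  0.86 -1.38] tcp [ 0.5735 -0.0117  0.1793] f [ 0.1 -0.2  0.5] w 0.0048
Rt [[0.197, -0.98, 0.0], [-0.98, -0.197, 0.0], [-0.0, -0.0, -1.0]] xang -78.65
shift cm [-0.01  0.22 -1.07] turn [-1.0000e-02  1.7999e+02]
```

View pics/w4z.png

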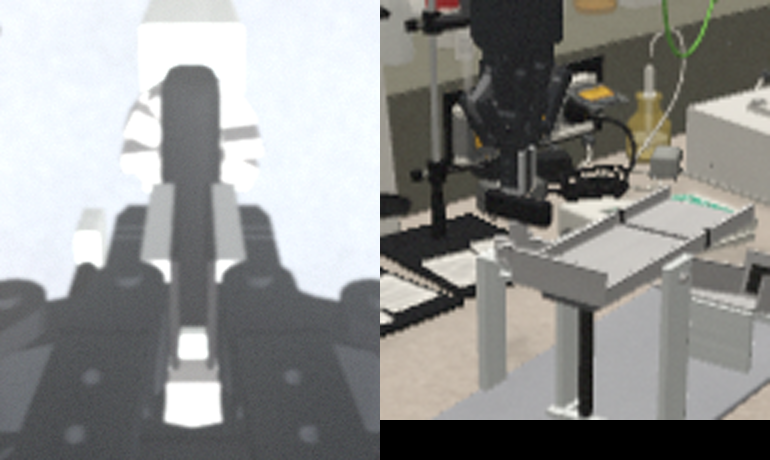

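Run:
```python
from h import *
import cv2
c=arm.camera_params("wrist")
H=c["hand_eye"]
for x in (.0425,-.0425):
  for y in (-.011,.011):
    for z in (.022,.009,-.016,-.03,-.05): print((x,y,z),proj("wrist",(x,y,z),H).round(0))
# scene tip ray at plane through the pad: intersect with x=.5735
T=arm.camera_params("scene")["cam_to_world"]
for uv in [(330,203),(329,204)]:
    a=ray("scene",uv,.3);b=ray("scene",uv,.1);t=(.5735-a[0])/(b[0]-a[0]);print(a+(b-a)*t)
im=cv2.imread("pics/w1.png")
cv2.imwrite("pics/w1z.png",cv2.resize(np.clip(im[230:480,120:520]*1.5,0,255).astype(np.uint8),None,fx=2,fy=2,interpolation=cv2.INTER_CUBIC))
```

```text
(0.0425, -0.011, 0.022) [394. 250.]
(0.0425, -0.011, 0.009) [399. 258.]
(0.0425, -0.011, -0.016) [412. 276.]
(0.0425, -0.011, -0.03) [421. 289.]
(0.0425, -0.011, -0.05) [437. 312.]
(0.0425, 0.011, 0.022) [391. 286.]
(0.0425, 0.011, 0.009) [396. 296.]
(0.0425, 0.011, -0.016) [408. 319.]
(0.0425, 0.011, -0.03) [416. 335.]
(0.0425, 0.011, -0.05) [431. 365.]
(-0.0425, -0.011, 0.022) [242. 250.]
(-0.0425, -0.011, 0.009) [237. 257.]
(-0.0425, -0.011, -0.016) [225. 276.]
(-0.0425, -0.011, -0.03) [216. 288.]
(-0.0425, -0.011, -0.05) [201. 312.]
(-0.0425, 0.011, 0.022) [245. 286.]
(-0.0425, 0.011, 0.009) [240. 296.]
(-0.0425, 0.011, -0.016) [228. 319.]
(-0.0425, 0.011, -0.03) [220. 335.]
(-0.0425, 0.011, -0.05) [206. 364.]
[ 0.5735     -0.02568893  0.19127179]
[ 0.5735     -0.0222368   0.18942148]
```

View pics/w1z.png

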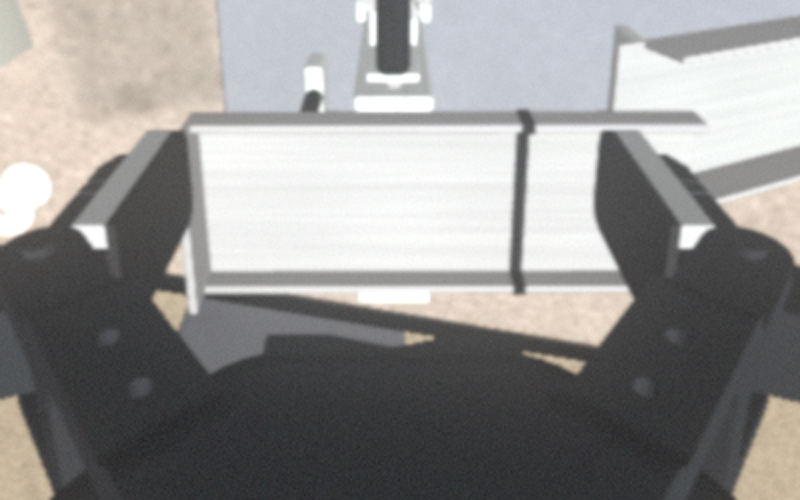

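Run:
```python
import cv2,numpy as np
im=cv2.imread("pics/w4.png")
cv2.imwrite("pics/w4y.png",cv2.resize(np.clip(im[210:390,240:400]*2.2+10,0,255).astype(np.uint8),None,fx=3.3,fy=3.3,interpolation=cv2.INTER_CUBIC))
```

```text
(no output)
```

View pics/w4y.png

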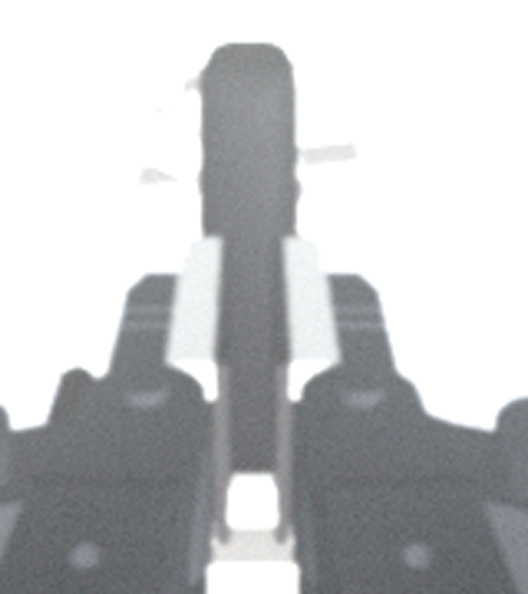

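Request:
arm_command:
  commands:
    - [[100,0,0,0,0],[100,0,0,0,0],[100,0,0,0,0],[100,0,0,0,0],[100,0,0,0.7,0],[100,0,0,1.4,0],[100,0,0,2.1,0],[100,0,0,2.1,0],[240,0,0,2.1,0],[240,0,0,2.1,0],[240,0,0,2.1,0],[240,0,0,2.1,0],[240,0,0,2.1,0],[240,0,0,2.1,0]]
  squeeze: 60

```text
t: 6.35
tool_pos: [0.5737, -0.0114, 0.1587]
ee_rot: [-2.43, 1.99, -0.0]
ft_force: [-1.4, 2.6, 6.2]
gripper_width: 0.0126
```

Run:
```python
from h import *
import cv2
delta(stand(.105,0,.19),TH-np.pi/2)
im=arm.snapshot("wrist")[:,:,::-1];cv2.imwrite("pics/w5.png",im)
im=im[190:420,220:410]
im=np.clip(im.astype(float)*1.6+15,0,255).astype(np.uint8)
a=cv2.resize(im,None,fx=2,fy=2,interpolation=cv2.INTER_CUBIC)
b=cv2.resize(arm.snapshot("scene")[140:280,280:410,::-1],None,fx=3,fy=3,interpolation=cv2.INTER_CUBIC)
o=np.zeros((460,380+390,3),np.uint8);o[:,:380]=a;o[:420,380:]=b
cv2.imwrite("pics/w5z.png",o)
```

```text
t 6.35 q [-0.05  0.77  0.04  1.56 -0.04  0.81 -1.38] tcp [ 0.5737 -0.0114  0.1587] f [-1.4  2.6  6.2] w 0.0126
Rt [[0.197, -0.98, 0.001], [-0.98, -0.197, 0.0], [-0.0, -0.001, -1.0]] xang -78.64
shift cm [ 0.02  0.24 -3.13] turn [   0. -180.]
```

View pics/w5z.png

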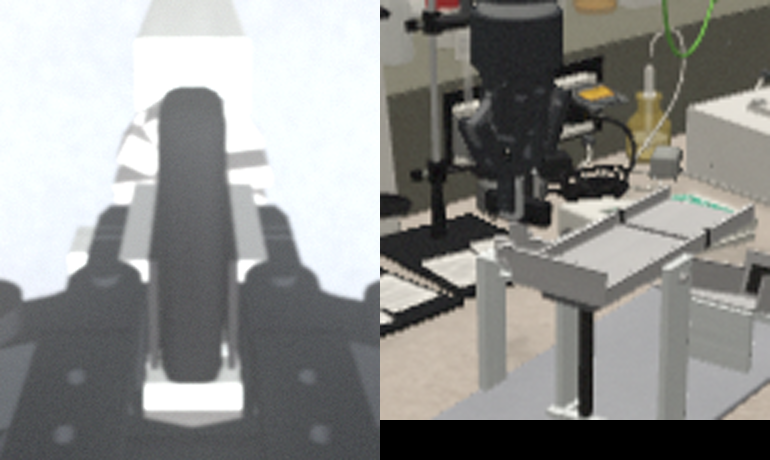

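Run:
```python
from h import *
s=arm.get_state()
Tw=np.eye(4);Tw[:3,:3]=R.from_rotvec(s["ee_rot"]).as_matrix();Tw[:3,3]=s["tool_pos"]
T=Tw@arm.camera_params("wrist")["hand_eye"]
for v,z in ((234,.192),(381,.192),(234,.183),(381,.183)):
    p=ray("wrist",(316,v),z,T);print(p,(Tw[:3,:3].T@(p-Tw[:3,3])*1000).round(1))
```

```text
[ 0.60817898 -0.00331353  0.192     ] [ -1.1 -35.5 -33.3]
[ 0.54220502 -0.01665428  0.192     ] [ -1.   31.9 -33.3]
[ 0.60574257 -0.00379546  0.183     ] [ -1.1 -33.  -24.3]
[ 0.53511414 -0.01807739  0.183     ] [ -1.   39.1 -24.3]
```

Request:
arm_command:
  commands:
    - [[255,0,0,0,0],[255,0,0,0,0],[255,0,0,-0.4,0],[255,0,0,-0.8,0],[255,0,0,-1.2,0],[255,0,0,-1.6,0],[255,0,0,-1.9,0],[255,0,0,-1.9,0],[255,0,0,-1.9,0]]
  squeeze: 90

```text
t: 7.35
tool_pos: [0.5735, -0.0115, 0.1772]
ee_rot: [-2.43, 1.991, 0.001]
ft_force: [1.3, 5.7, -11.0]
gripper_width: 0.0117
```

```bash
cat > look.py <<'E'
from h import *
import cv2,sys
n=sys.argv[1]
delta(stand(.105,0,.19),TH-np.pi/2)
im=arm.snapshot("wrist")[:,:,::-1];cv2.imwrite(f"pics/w{n}.png",im)
im=im[190:420,220:410]
im=np.clip(im.astype(float)*1.6+15,0,255).astype(np.uint8)
a=cv2.resize(im,None,fx=2,fy=2,interpolation=cv2.INTER_CUBIC)
b=cv2.resize(arm.snapshot("scene")[140:280,280:410,::-1],None,fx=3,fy=3,interpolation=cv2.INTER_CUBIC)
o=np.zeros((460,380+390,3),np.uint8);o[:,:380]=a;o[:420,380:]=b
cv2.imwrite(f"pics/w{n}z.png",o)
E
python3 look.py 6
```

```text
t 7.35 q [-0.05  0.75  0.04  1.54 -0.04  0.85 -1.38] tcp [ 0.5735 -0.0115  0.1772] f [  1.3   5.7 -11. ] w 0.0117
Rt [[0.197, -0.98, -0.0], [-0.98, -0.197, 0.0], [-0.0, 0.0, -1.0]] xang -78.64
shift cm [ 0.01  0.22 -1.28] turn [ -0. 180.]
```

View pics/w6z.png

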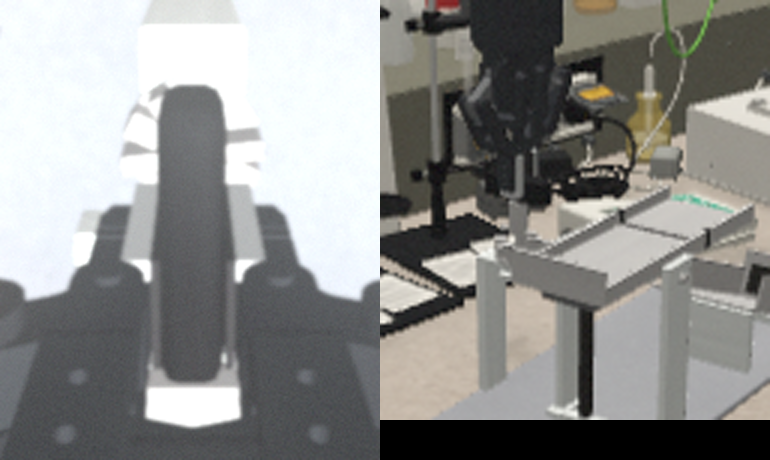

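Request:
arm_command:
  commands:
    - [[255,0,0,0,-6],[255,0,0,0,-13],[255,0,0,0,-20],[255,0,0,0,-27],[255,0,0,0,-34],[255,0,0,0,-41],[255,0,0,0,-48],[255,0,0,0,-55],[255,0,0,0,-61],[255,0,0,0,-61.5],[255,0,0,0,-61.5]]

```text
t: 8.55
tool_pos: [0.5733, -0.0112, 0.177]
ee_rot: [-3.106, 0.467, 0.001]
ft_force: [1.3, 7.8, -11.6]
gripper_width: 0.0117
```

```bash
python3 look.py 7
```

```text
t 8.55 q [ 0.11  0.76 -0.28  1.54  0.25  0.89 -0.56] tcp [ 0.5733 -0.0112  0.177 ] f [  1.3   7.8 -11.6] w 0.0117
Rt [[0.956, -0.294, -0.001], [-0.294, -0.956, 0.001], [-0.001, -0.001, -1.0]] xang -17.1
shift cm [-0.17  0.13 -1.3 ] turn [  61.54 -118.46]
```

View pics/w7z.png

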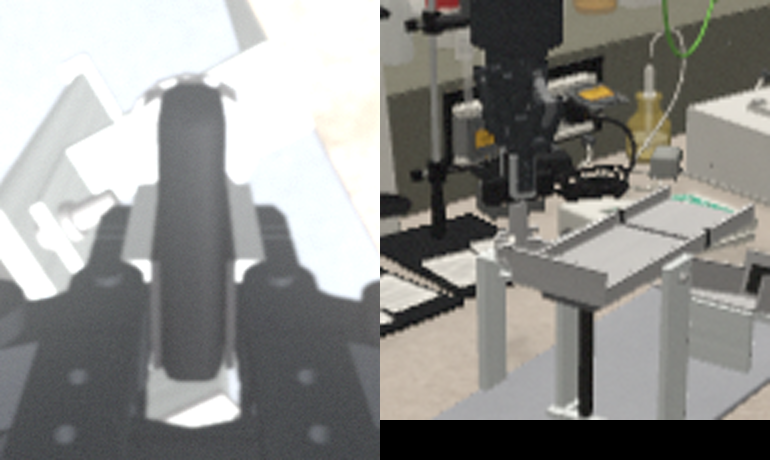

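Request:
arm_command:
  commands:
    - [[255,0,0,0.3,0],[255,0,0,0.6,0],[255,0,0,0.8,0],[255,0,0,0.8,0],[150,0,0,0.8,0],[150,0,0,0.8,0],[150,0,0,0.8,0],[150,0,0,0.8,0],[150,0,0,0.8,0],[150,0,0,-2,0],[150,0,0,-6,0],[150,0,0,-10,0],[150,0,0,-10,0]]

```text
t: 9.95
tool_pos: [0.575, -0.0115, 0.2819]
ee_rot: [-3.105, 0.469, -0.011]
ft_force: [-0.1, 0.3, -0.3]
gripper_width: 0.035
```

```bash
python3 look.py 8
```

```text
t 9.95 q [ 0.12  0.65 -0.31  1.37  0.2   1.15 -0.51] tcp [ 0.575  -0.0115  0.2819] f [-0.1  0.3 -0.3] w 0.035
Rt [[0.955, -0.295, 0.007], [-0.295, -0.955, 0.0], [0.006, -0.002, -1.0]] xang -17.17
shift cm [-0.39  0.18  9.19] turn [  61.47 -118.53]
```

View pics/w8z.png

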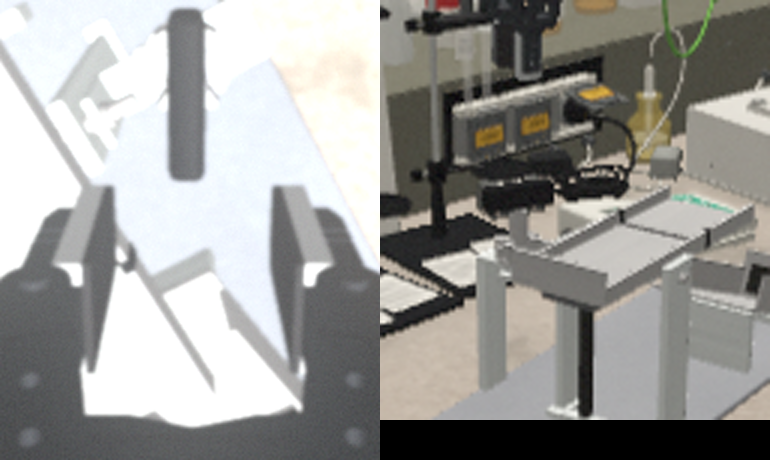

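View pics/w8.png

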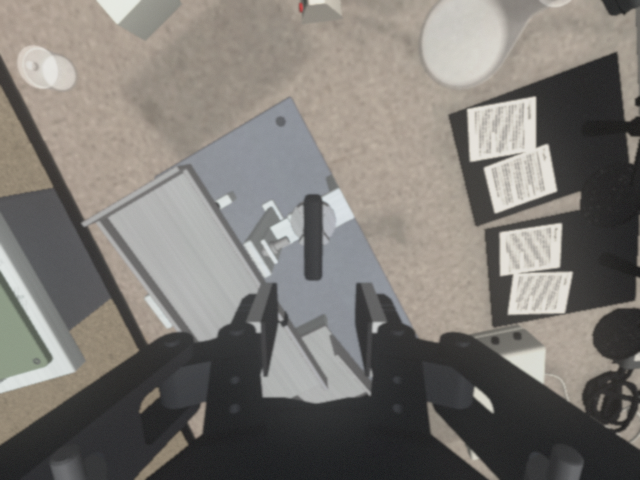

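Run:
```python
from h import *
delta([.44,.2945,.17],np.radians(21.9))
```

```text
t 10.05 q [ 0.12  0.65 -0.31  1.37  0.2   1.15 -0.51] tcp [ 0.5736 -0.0118  0.2777] f [-0.1 -0.2 -0.9] w 0.0356
Rt [[0.956, -0.295, 0.001], [-0.295, -0.956, -0.0], [0.001, -0.0, -1.0]] xang -17.16
shift cm [-21.81 -25.32  10.76] turn [-39.06 140.94]
```

Request:
arm_command:
  commands:
    - [[0,-1.5,-1.5,0,-3],[0,-3.5,-4,0,-8],[0,-6,-7,0,-13],[0,-8.5,-10,0,-18],[0,-11,-13,1,-23],[0,-13.5,-16,3,-28],[0,-16,-19,5,-33],[0,-18.5,-21.5,7,-37],[0,-20.5,-24,9,-39],[0,-21.8,-25.3,10.5,-39],[0,-21.8,-25.3,10.8,-39],[0,-21.8,-25.3,10.8,-39],[0,-21.8,-25.3,10.8,-39]]

```text
t: 11.35
tool_pos: [0.4403, 0.2935, 0.1694]
ee_rot: [3.085, 0.594, -0.0]
ft_force: [-0.4, -0.3, 0.3]
gripper_width: 0.0853
```

Run:
```python
from h import *
import cv2
delta([.44,.2945,.003],np.radians(21.9))
s=arm.get_state()
Tw=np.eye(4);Tw[:3,:3]=R.from_rotvec(s["ee_rot"]).as_matrix();Tw[:3,3]=s["tool_pos"]
T=Tw@arm.camera_params("wrist")["hand_eye"];np.save("Tw9.npy",T)
im=arm.snapshot("wrist")[:,:,::-1]
c=np.array([.44,.2945]);a=np.radians(21.9);ex=np.array([np.cos(a),np.sin(a)]);ey=np.array([-np.sin(a),np.cos(a)])
cv2.imwrite("pics/w9.png",im)
for sx,sy in((1,1),(1,-1),(-1,-1),(-1,1)): print(sx,sy,proj("wrist",[*(c+ex*sx*.03+ey*sy*.07),.06],T).round(0))
```

```text
t 11.35 q [-0.42  0.72 -0.42  1.71  0.39  0.8  -0.65] tcp [0.4403 0.2935 0.1694] f [-0.4 -0.3  0.3] w 0.0853
Rt [[0.929, 0.371, 0.0], [0.371, -0.929, -0.0], [-0.0, 0.0, -1.0]] xang 21.78
shift cm [ 1.000e-02 -1.100e-01  1.664e+01] turn [-1.2000e-01  1.7988e+02]
1 1 [356. 140.]
1 -1 [350. 307.]
-1 -1 [282. 307.]
-1 1 [276. 140.]
```

View pics/w9.png

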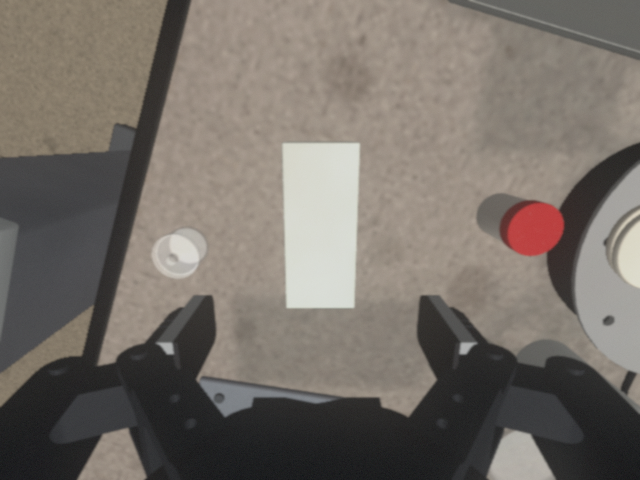

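Request:
arm_command:
  commands:
    - [[0,0.3,0,4,0],[0,0.3,0,8,0],[0,0.3,0,12,0],[0,0.3,0,15,0],[0,0.3,0,16.6,0],[0,0.3,0,16.6,0],[0,0.3,0,16.6,0],[90,0.3,0,16.6,0],[110,0.3,0,16.6,0],[130,0.3,0,16.6,0],[130,0.3,0,16.6,0],[130,0.3,0,16.6,0],[130,0.3,0,16.6,0]]
  squeeze: 40

```text
t: 12.7
tool_pos: [0.4432, 0.2956, 0.0045]
ee_rot: [-3.084, -0.595, -0.002]
ft_force: [-0.4, -0.9, 10.1]
gripper_width: 0.06
```

Run:
```python
from h import *
import cv2
delta([.44,.2945,.003],np.radians(21.9))
im=arm.snapshot("wrist")[:,:,::-1]
cv2.imwrite("pics/w10.png",im)
b=cv2.resize(arm.snapshot("scene")[200:380,200:380,::-1],None,fx=3,fy=3,interpolation=cv2.INTER_CUBIC);cv2.imwrite("pics/s10.png",b)
```

```text
t 12.7 q [-0.51  0.98 -0.25  1.81  0.55  0.42 -0.78] tcp [0.4432 0.2956 0.0045] f [-0.4 -0.9 10.1] w 0.06
Rt [[0.928, 0.372, 0.001], [0.372, -0.928, 0.001], [0.002, -0.0, -1.0]] xang 21.83
shift cm [-0.33 -0.02  0.15] turn [-7.0000e-02  1.7993e+02]
```

View pics/w10.png

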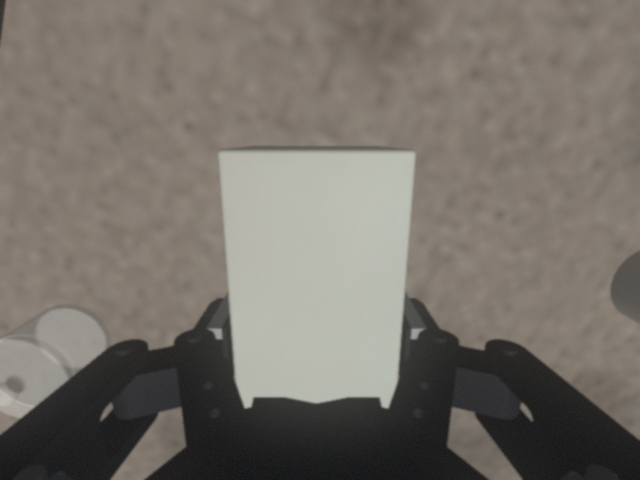

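View pics/s10.png

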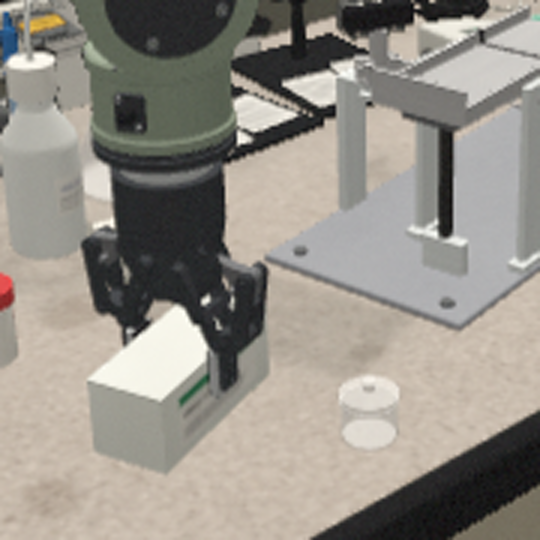

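Run:
```python
from h import *
delta(np.append(stand(0,-.06,0)[:2]+[.0015,0],.245),TH)
s=arm.get_state()
Tw=np.eye(4);Tw[:3,:3]=R.from_rotvec(s["ee_rot"]).as_matrix();Tw[:3,3]=s["tool_pos"]
T=Tw@arm.camera_params("wrist")["hand_eye"]
for uv in [(219,152),(415,152)]:
    p=ray("wrist",uv,.06,T);print((Tw[:3,:3].T@(p-Tw[:3,3])*1000).round(1))
T1=np.load("Tw1.npy")
for uv in [(382,290),(379,375),(216,289),(218,376)]:
    p=ray("wrist",uv,.176,T1)[:2]-O;c,n=np.cos(TH),np.sin(TH);print([c*p[0]+n*p[1],-n*p[0]+c*p[1]])
```

```text
t 12.8 q [-0.51  0.98 -0.25  1.81  0.55  0.42 -0.78] tcp [0.4432 0.2956 0.0045] f [-1.2 -1.9 11.3] w 0.0594
Rt [[0.928, 0.372, 0.001], [0.372, -0.928, 0.001], [0.002, -0.0, -1.0]] xang 21.82
shift cm [-10.77  37.36 -24.08] turn [  10.46 -169.54]
[-28.9 -68.2 -55.6]
[ 29.6 -68.3 -55.5]
[np.float64(0.0478739739530104), np.float64(-0.05688359575611103)]
[np.float64(-0.040643751758517324), np.float64(-0.05899166130752379)]
[np.float64(0.04846628603414569), np.float64(0.0897029938566373)]
[np.float64(-0.04218925575502965), np.float64(0.0950110684034083)]
```

Request:
arm_command:
  commands:
    - [[130,0,0,-1,0],[130,0,0,-3,0],[130,0,0,-6,0],[130,0,0,-9,0],[130,0,0,-12,0],[130,0,0,-15,0],[130,0,0,-18,0],[130,0,0,-21,0],[130,0,0,-23,0],[130,0,0,-24,0],[130,0,0,-24,0]]
  squeeze: 45

```text
t: 13.9
tool_pos: [0.4427, 0.2955, 0.2445]
ee_rot: [-3.084, -0.595, -0.002]
ft_force: [0.6, 1.2, -2.1]
gripper_width: 0.059
```

Request:
arm_command:
  commands:
    - [[130,-0.3,1,0,0],[130,-0.9,3,0,1],[130,-1.6,5.5,0,2],[130,-2.4,8.5,0,3],[130,-3.3,11.5,0,4],[130,-4.2,14.5,0,5],[130,-5,17.5,0,6],[130,-5.9,20.5,0,7],[130,-6.8,23.5,0,8],[130,-7.6,26.5,0,9],[130,-8.5,29.5,0,10],[130,-9.3,32.5,0,10.5],[130,-10,35,0,10.5],[130,-10.6,36.8,0,10.5],[130,-10.8,37.4,0,10.5],[130,-10.8,37.4,0,10.5],[130,-10.8,37.4,0,10.5]]

```text
t: 15.6
tool_pos: [0.4813, -0.0911, 0.243]
ee_rot: [-3.125, -0.312, 0.001]
ft_force: [0.0, -0.2, -0.3]
gripper_width: 0.0594
```

Run:
```python
from h import *
import cv2
delta(np.append(stand(0,-.06,0)[:2]+[.002,0],.1705),TH)
cv2.imwrite("pics/w11.png",arm.snapshot("wrist")[:,:,::-1])
b=cv2.resize(arm.snapshot("scene")[130:310,270:470,::-1],None,fx=3.2,fy=3.2,interpolation=cv2.INTER_CUBIC);cv2.imwrite("pics/s11.png",b)
```

```text
t 15.6 q [ 0.4   0.57 -0.47  1.73  0.31  0.92 -0.01] tcp [ 0.4813 -0.0911  0.243 ] f [ 0.  -0.2 -0.3] w 0.0594
Rt [[0.98, 0.198, -0.001], [0.198, -0.98, 0.001], [-0.0, -0.001, -1.0]] xang 11.4
shift cm [0.09 0.07 7.25] turn [ 4.0000e-02 -1.7996e+02]
```

View pics/w11.png

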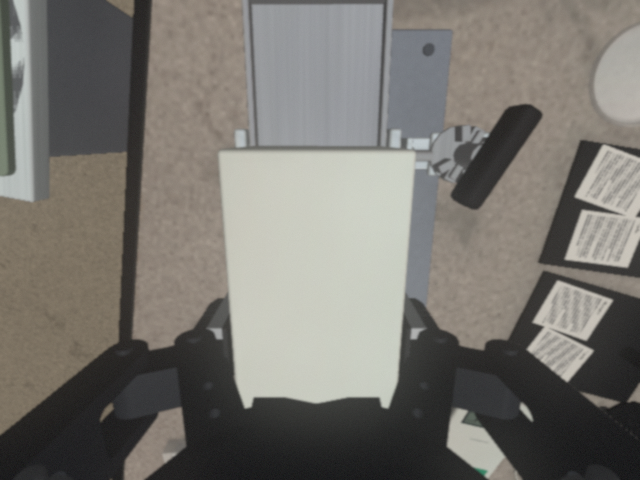

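View pics/s11.png

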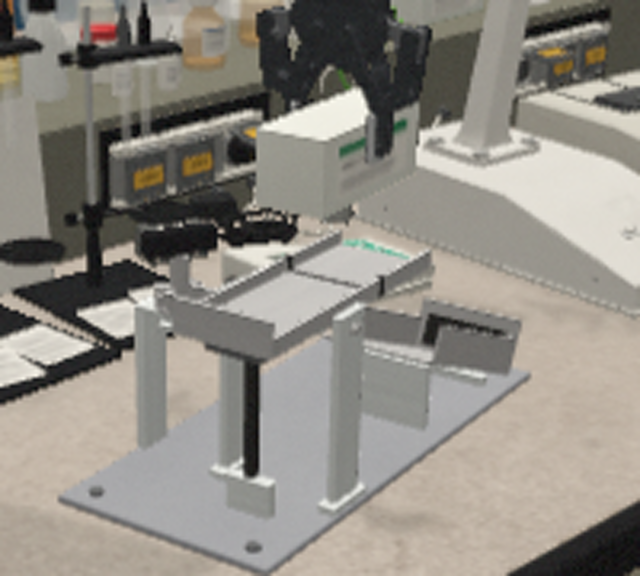

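Request:
arm_command:
  commands:
    - [[130,0.2,0.05,1.5,0],[130,0.2,0.05,3,0],[130,0.2,0.05,4.5,0],[130,0.2,0.05,5.8,0],[130,0.2,0.05,6.6,0],[130,0.2,0.05,7,0],[130,0.2,0.05,7.1,0],[130,0.2,0.05,7.1,0],[130,0.2,0.05,7.1,0]]

```text
t: 16.6
tool_pos: [0.4838, -0.092, 0.1727]
ee_rot: [3.126, 0.311, 0.001]
ft_force: [0.4, -0.5, -1.2]
gripper_width: 0.0595
```

Run:
```python
from h import *
import cv2
delta(np.append(stand(0,-.06,0)[:2]+[.002,0],.1705),TH)
cv2.imwrite("pics/w12.png",arm.snapshot("wrist")[:,:,::-1])
b=cv2.resize(arm.snapshot("scene")[150:270,310:450,::-1],None,fx=5,fy=5,interpolation=cv2.INTER_CUBIC);cv2.imwrite("pics/s12.png",b)
```

```text
t 16.6 q [ 0.36  0.67 -0.42  1.83  0.39  0.73 -0.08] tcp [ 0.4838 -0.092   0.1727] f [ 0.4 -0.5 -1.2] w 0.0595
Rt [[0.98, 0.197, 0.001], [0.197, -0.98, -0.0], [0.001, 0.0, -1.0]] xang 11.35
shift cm [-0.15 -0.07  0.22] turn [-1.0000e-02  1.7999e+02]
```

View pics/w12.png

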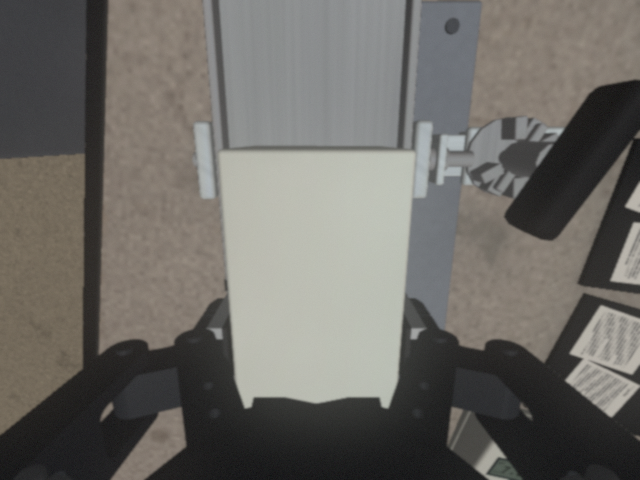

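View pics/s12.png

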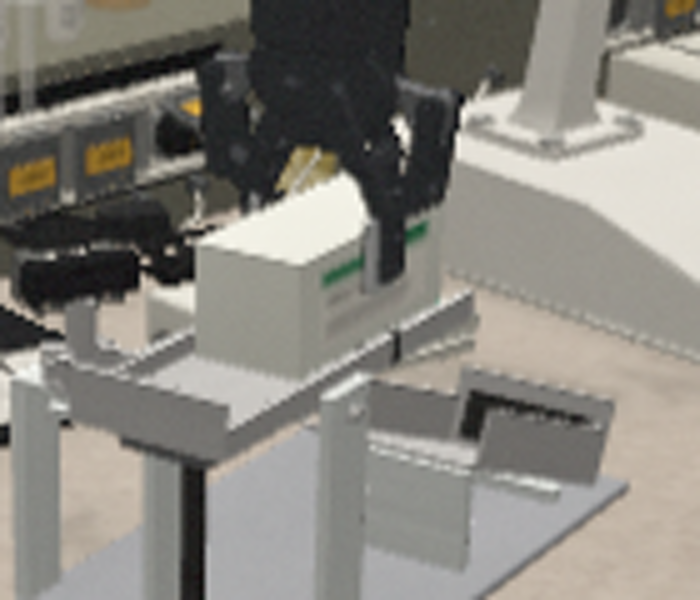

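Request:
arm_command:
  commands:
    - [[130,0,0,0.25,0],[130,0,0,0.25,0],[130,0,0,0.25,0],[0,0,0,0.25,0],[0,0,0,0.25,0],[0,0,0,0.25,0],[0,0,0,0.25,0],[0,0,0,0.25,0],[0,0,0,0.25,0],[0,0,0,0.25,0],[0,0,0,-1,0],[0,0,0,-4,0],[0,0,0,-8,0],[0,0,0,-12,0],[0,0,0,-12,0],[0,0,0,-12,0]]

```text
t: 18.3
tool_pos: [0.4837, -0.0921, 0.2927]
ee_rot: [3.126, 0.31, 0.002]
ft_force: [0.1, -0.7, -0.7]
gripper_width: 0.0854
```

Run:
```python
from h import *
import cv2
delta([.45,0,.3],TH)
cv2.imwrite("pics/w13.png",arm.snapshot("wrist")[:,:,::-1])
b=cv2.resize(arm.snapshot("scene")[130:310,270:470,::-1],None,fx=3.2,fy=3.2,interpolation=cv2.INTER_CUBIC);cv2.imwrite("pics/s13.png",b)
```

```text
t 18.3 q [ 0.41  0.52 -0.5   1.63  0.27  1.06  0.03] tcp [ 0.4837 -0.0921  0.2927] f [ 0.1 -0.7 -0.7] w 0.0854
Rt [[0.98, 0.197, 0.001], [0.197, -0.98, -0.0], [0.001, 0.001, -1.0]] xang 11.34
shift cm [-1.49 -9.69 -0.74] turn [-2.0000e-02  1.7998e+02]
```

View pics/s13.png

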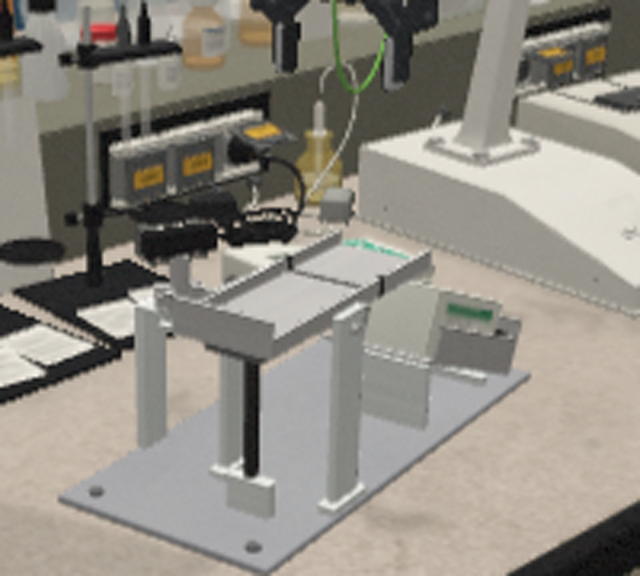

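View pics/w13.png

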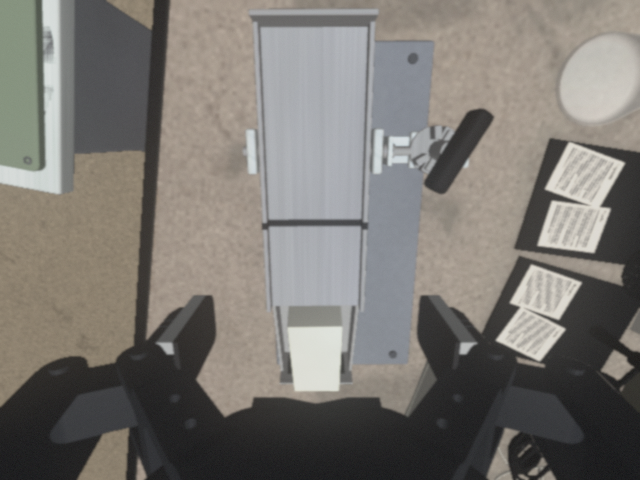

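Request:
arm_command:
  commands:
    - [[0,0,-2,-1,0],[0,-1,-5,-2,0],[0,-2,-9,-3,0],[0,-3,-13,-3,0],[0,-4,-17,-3,0],[0,-5,-21,-3,0],[0,-6,-25,-3,0],[0,-6,-28,-3,0],[0,-6,-30,-3,0],[0,-6,-30,-3,0],[0,-6,-30,-3,0]]

```text
t: 19.5
tool_pos: [0.3656, 0.19, 0.3217]
ee_rot: [3.126, 0.312, -0.002]
ft_force: [-0.1, 0.0, 0.4]
gripper_width: 0.0853
```

Run:
```python
from h import *
import cv2
delta([.45,0,.3],TH)
p=arm.snapshot("top")[:,:,::-1];cv2.imwrite("pics/top14.png",p)
cv2.imwrite("pics/top14z.png",cv2.resize(p[150:310,310:550],None,fx=3.3,fy=3.3,interpolation=cv2.INTER_CUBIC))
b=cv2.resize(arm.snapshot("scene")[180:360,180:450,::-1],None,fx=2.9,fy=2.9,interpolation=cv2.INTER_CUBIC);cv2.imwrite("pics/s14.png",b)
# predicted carton corners in receiver, floor geometry: solve from end-wall
```

```text
t 19.5 q [-0.18  0.36 -0.57  1.81  0.22  1.04 -0.63] tcp [0.3656 0.19   0.3217] f [-0.1  0.   0.4] w 0.0853
Rt [[0.98, 0.197, -0.001], [0.197, -0.98, -0.001], [-0.001, 0.0, -1.0]] xang 11.39
shift cm [ 4.53 20.3   2.17] turn [ 2.0000e-02 -1.7998e+02]
```

View pics/top14z.png

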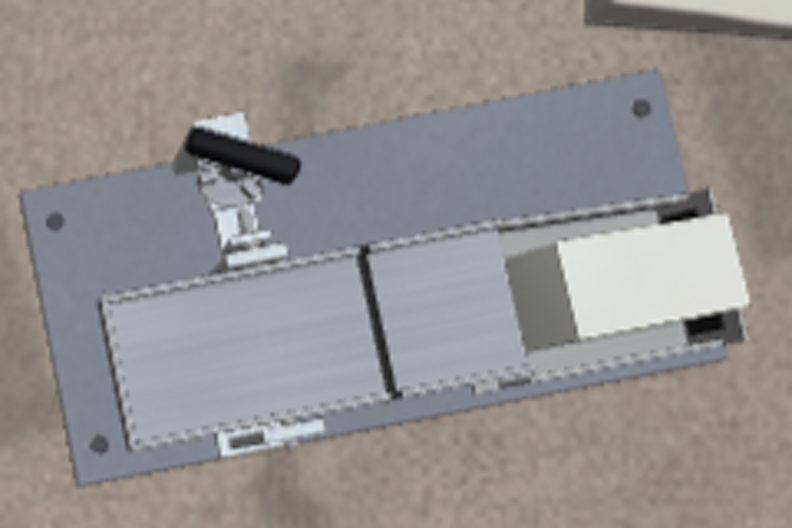

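View pics/s14.png

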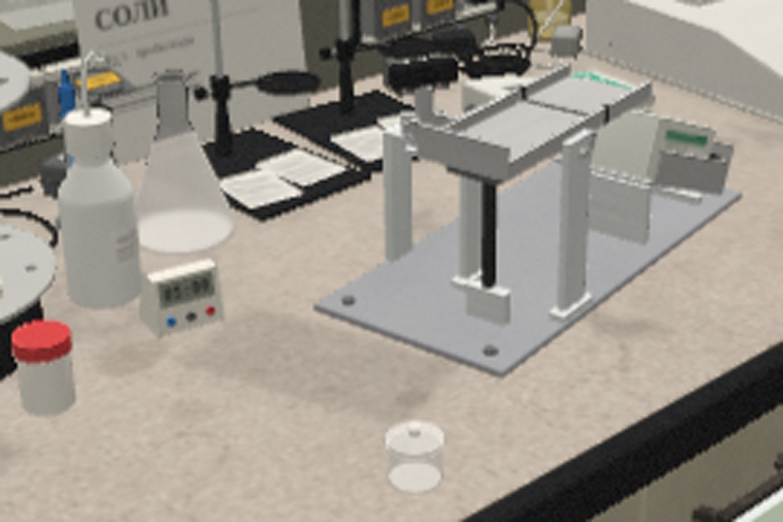

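View pics/top14.png

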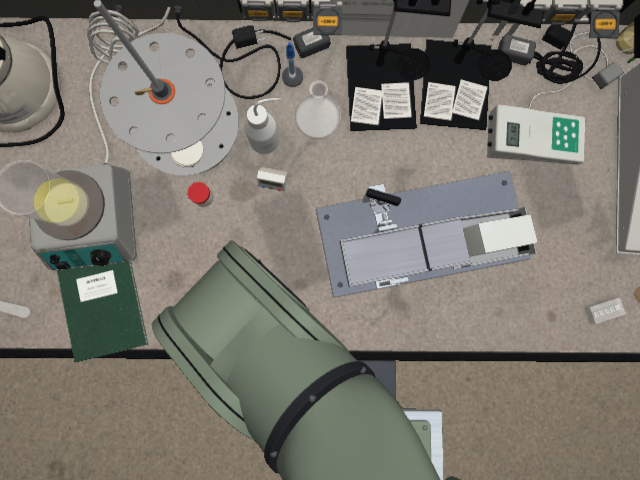

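Run:
```python
from h import *
z=lambda u,v:(310+(u+.5)/3.3-.5,150+(v+.5)/3.3-.5)
z2=lambda u,v:(180+(u+.5)/2.9-.5,180+(v+.5)/2.9-.5)
def tri(a,b):
    o1,o2=[arm.camera_params(n)["cam_to_world"][:3,3] for n in("top","scene")]
    d1=ray("top",z(*a),0)-o1;d2=ray("scene",z2(*b),0)-o2
    s=np.linalg.lstsq(np.c_[d1,-d2],o2-o1,rcond=None)[0]
    p,q=o1+d1*s[0],o2+d2*s[1];return (p+q)/2,np.linalg.norm(p-q)
def loc(p): c,n=np.cos(TH),np.sin(TH);d=p[:2]-O;return np.array([c*d[0]+n*d[1],-n*d[0]+c*d[1],p[2]])
A,e1=tri((580,340),(660,114));B,e2=tri((748,304),(715,127))
W,e3=tri((745,341),(730,146))
A,B,W=map(loc,(A,B,W));print(A,e1,B,e2,W,e3);d=B-A;print(np.linalg.norm(d),np.arctan2(-d[2],-d[1]))
# carton rear/front edges, same line in stand frame
```

```text
[-0.02900595 -0.18552568  0.12397759] 0.0028733964494323163 [-0.0259315  -0.3125336   0.06972663] 0.002852847062381078 [-0.04661788 -0.31052154  0.05498172] 0.006546649922754805
0.1381435087318845 0.4036871978205831
```

Run:
```python
from workcell import arm
s=arm.get_state();print(s["t"],s["ft_force"]);print(arm.job_done())
```

```text
19.6 [-0.28751561 -0.50879224  0.42468857]
the job is handed in; nothing more can be done
None
```

The job is done and handed in at 19.6 s; no verdict came back. I pulled the pin up about 19 mm, turned it 61.5° counter-clockwise and let it drop into its notch. Then I set the carton on the black line and let go. It tipped the tray and slid into the receiver.

**Last checks**
- **Carton:** seen from two cameras, it lies at 0.404 rad against the receiver's 0.4. It is within about 2–3 mm of the middle, and roughly within 3 mm of the end wall by my estimate. The end-wall corner is my weakest point: its two sight lines missed each other by 6.5 mm.
- **Tray:** it looks level and empty, in the same place as at the start.
- **Pin:** the handle is still turned and stands about 11 mm higher than at the start, by a rough reading from one camera.
- **Timer, jar and weighing bottle:** they look unmoved by eye in the last pictures; I did not measure them.
- **Arm:** it is well clear of everything, with no force on the tool.

**What disagreed**
- **Fingertip position:** shut, the fingertips are about 15–20 mm behind the TCP, not 22 mm ahead as stated. My first two grasps closed above the handle without touching it, so I set the finger heights from the pictures after that.
- **Camera agreement:** the wrist camera placed the tray and handle about 3 mm farther from the robot than the top camera did. I aimed in between.

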